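# Close the balance's draught doors and take the reading

### The job

Weigh the cheese sample that stands in the balance: push both glass side doors of the balance fully shut with the fingertips, without ramming them, and only then press the green key on its terminal all the way down and let it come up again. Do not press the red key, and leave the sample and the glassware on the bench undisturbed where they stand.

Things in the scene. Friction and masses are not known exactly. Their poses are not given: they have to be found in the camera images.
- balance: White laboratory balance, fixed to the bench, 330 mm deep (its x), 235 mm wide (y), 240 mm high. Origin on the bench 140 mm behind its front end, midway across; its x axis points from its front to its back, y to its left, z up; it stands turned by a yaw. A glass weighing chamber (210 long, 240 wide over the doors, top at z = 236 mm) is centred on the origin; a rear column of z = 240 mm stands behind it.
- door_left (a joint): Opening of the glass door on the balance's left (+y) side, in m: 0 fully shut, up to 0.115 open. The door slides along the balance's x axis: open is to the back (+x), it is shut by pushing to the front (-x), against a stop. It takes about 2 N of friction, plus about 10 N per m/s, stays where it is left, and has no spring or catch.
- door_right (a joint): The same for the door on the right (-y) side.
- lug_left (a point): Centre of the back (+x) face of the left door's blue push lug; moves with the door, axes as the balance's. Push this face to -x to shut the door. The lug is a block 22 mm long in x, standing 36 mm out from the door's glass (from 18 mm nearer the door than this point to 16 mm farther out), 44 mm high (22 mm above and below this point, top at z = 224 mm). Behind the face nothing stands outside the glass.
- lug_right (a point): The same for the right door's blue lug (outward is the balance's -y).
- terminal: Grey control terminal fixed to the bench to the left or the right of the balance, 130 mm deep (x), 150 mm wide (y), deck 28 mm high, with a tilted display up to 51 mm high over its back half. Origin on the bench under its centre. The green key is 37 mm to its +y, the red key 37 mm to its -y, both 30 mm to its -x.
- key_green_top (a point): Centre of the top of the green round key (28 mm across) on the terminal; moves down with it.
- key_green (a joint): How far the green key is pressed, in m: 0 up, 0.006 fully down, which takes 5 N; springs back.
- key_red (a joint): The same for the red key, which must not be pressed.
- sample: Watch glass 80 mm across with two yellow cheese cubes, loose on the pan inside the balance; about 30 mm high, origin under its centre.
- muffin_dish: Watch glass 100 mm across with half a muffin, 44 mm high, loose on the bench on the side opposite to the terminal; origin under its centre.
- beaker: Empty clear beaker 70 mm across, 95 mm high, loose on the bench; origin under its centre.
- petri: Shallow greenish glass dish 90 mm across, 18 mm high, loose on the bench; origin under its centre.
There are look-alikes about, which are no part of the job. Leave any yellow look-alike of the beaker alone. Leave any yellow look-alike of the terminal alone.

How it is judged (in metres and radians):
On the way, in this order (a step that is already met when the one before it is completed fails the run):
1. both doors are fully shut (value of joint each of door_left, door_right below 0.004 m), for 0.2 s.
2. the green key is pressed down (value of joint key_green above 0.0045 m), for 0.04 s.
At the end, for the whole second after the job is handed in: Both doors are within 4 mm of fully shut, both keys are up again (within 1.5 mm), the sample stands at rest on the pan within 20 mm of its middle, the muffin dish, beaker and petri dish are within 20 mm of where they began, and the beaker is upright (all of step 1 and value of joint each of key_green, key_red below 0.0015 m and horizontal distance between sample and balance below 0.02 m and z of sample in the frame of balance above 0.08 m and distance of each of muffin_dish, beaker, petri from where it was at the start of the episode below 0.02 m and angle between beaker's own z axis and vertical below 0.2 rad and linear speed of sample below 0.02 m/s); the robot touches nothing.
It fails at once if the green key is pressed (over 3 mm) while a door is more than 6 mm open (value of joint key_green above 0.003 m and value of joint any of door_left, door_right above 0.006 m).
It fails at once if the red key is pressed (over 3 mm) (value of joint key_red above 0.003 m).
It fails at once if a door is rammed or squeezed (over 50 N) (contact force between the fingers and door_left above 50 N or contact force between the fingers and door_right above 50 N).
It fails at once if the sample is moved by more than 15 mm, lifted or tipped (distance of sample from where it was at the start of the episode above 0.015 m or angle between sample's own z axis and vertical above 0.3 rad).
It fails at once if the muffin dish, the beaker or the petri dish is moved by more than 20 mm, or lifted (distance of any of muffin_dish, beaker, petri from where it was at the start of the episode above 0.02 m).
It also fails if it takes over 64 s, if anything falls off the work surface, if the arm or the gripper's body presses on something with over 40 N, if the wrist force passes 120 N, or if a joint passes its speed limit or range.

### The arm

A 7-joint arm with a two-finger parallel gripper is mounted at the origin on the work surface. World frame = base frame: x ahead of the robot, y to its left, z up, the work surface at z = 0. Lengths are in mm, angles in rad, forces in N, time in s.
With the tool pointing down it reaches from about 400 to 875 mm from the base axis. Payload 4.4 kg.
Tool frame: the origin (TCP) lies between the finger pads; the fingertips stand ctrl.tcp_to_tips ahead of it and the grasp point (between the pads) lies 8 mm behind it (ctrl.tcp_to_tips is the distance from the TCP to the fingertips, in mm); z points along the fingers, y is the direction in which the jaws open and shut (so a half turn about z gives the same grasp; the last joint's range is limited). The gripper opens to 85 mm and grips with 20 to 120 N. Pads are 22 mm wide; open, the fingers measure 114 mm over their backs; the gripper's body (76 mm by 85 mm) begins 54 mm behind the grasp point. The pads swing forward as they close: fully open they stand 13 mm farther back than shut.
Start: joints at [-1.265, 0.628, 0.038, 1.517, -0.027, 0.996, -0.02], TCP at [236.117, 605.613, 214.413] pointing down, gripper open.
Joint ranges: [-3.06, 3.06], [-0.37, 2.12], [-1.25, 1.32], [0.18, 2.47], [-1.1, 4.24], [0.23, 1.98], [-2.94, 2.94]. Speed limits (rad/s): [2.57, 2.57, 3.14, 3.14, 3.14, 3.14, 3.14].

### API

Orientations are given as [roll, pitch, yaw] about the fixed x, y, z axes, in that order (R = Rz(yaw) Ry(pitch) Rx(roll)).
In Python, from cell import ctrl gives the robot as it stands.
- The arm moves only by the tool send_rows, never from a script. Its argument "rows" is a list of rows, each an object of numbers: "x", "y", "z": the shift along the world's x, y, z in cm; "roll": the turn about the world's z in degrees; "claw": the closure, from 0 (fully open) to 1 (shut). A call has 1 to 5 rows; each row is the pose to reach, as a shift and turn from the pose commanded when the call began; what a row does not reach only later rows make up. A row lasts 1/12 s, in which the tool goes at most 41.7 mm and 7.16 degrees, less where a joint would pass 70% of its speed; a pose out of reach is approached as far as the arm can. A call with a gripper value outside its range is refused whole. The fingers move at their own pace and stop on an object; the grip force is fixed at half the most. Time passes only in rows, so rows that repeat a pose let the fingers close. It gives the time, the measured TCP pose, the force and the opening at its end, in the units of the state.
- ctrl.read_state(): the state, without advancing time (a new reading comes with each control period).
- ctrl.get_image(name): name is "side" or "top" or "wrist"; returns (picture, depth): 384x512x3 uint8, blue, green, red; 384x512 float32, mm along the optical axis (not along the pixel's ray), 0 where there is no reading.
- ctrl.get_calibration(name): a dict with "intrinsics" (3x3 intrinsics, pixels), "T" (4x4, takes a point from camera to world coordinates). Camera axes: x right, y down, z forward; pixel columns grow to the right and rows downward; lengths in mm; the calibration is good to about 2 mm. A picture is of the moment at which its call begins: read the wrist's pose just before it. get_calibration takes no time and is no camera call; for the wrist camera it gives the pose at the moment of the call.
- ctrl.finish_job(): hands the job in, once; it reports no verdict.
Trained networks look in the newest picture that a camera, given by its name, has taken for a name from the list of things; names that differ only in an ending like _2 or _b are one class to them, and where a whole thing is asked for, a point or a joint stands for the part that bears it (a point fixed in the world has none). Each returns a list of dicts, best first, with "confidence" (0 to 1); they miss things now and then, are a little off and sometimes report something else, mostly with a low value. They report only what shows in the picture. A call takes as long as a camera call. They do not tell look-alikes from the thing itself.
- ctrl.recognise(camera, query): "uv" ([column, row] in pixels, amid what is visible of it).
- ctrl.regions_of(camera, query): "region" (384x512 bool, what is visible of it) and "uv" ([column, row] in pixels, amid what is visible of it).
- ctrl.place_of(camera, query): "uv" ([column, row] in pixels: a listed point, or the origin of a listed thing).
The state is a dict: "clock": time; "qpos": joint angles; "qd": joint speeds; "tau": joint torques, N m; "eef_pos": TCP position; "tool_rot": TCP orientation; "force": force on the tool from outside, world axes, zero at the start; "torque": the same for the moment, N m; "width": finger opening in mm.
Only numpy, scipy, OpenCV 4.12 (cv2) and the standard library are available. Lean on these libraries where they do the work, as an engineer would, in place of code of your own. Each camera call takes 0.05 s, during which the arm holds its last target. There are 200 camera calls.

## Working session

There is one attempt and no reset: what is moved stays moved. The work goes in short steps, Python scripts to look and compute and a tool call to move; the robot and the scene stay as the last step left them, time stands still between calls to the robot, and variables do not carry over. Pictures are saved under pics/ and viewed, on a budget of 10 in all, crops included, one or two more only if the job needs it, and the job is handed in when it is done.

Besides the shell and the picture viewer there is one more tool, called after "Call:" by a JSON object that holds its "name" and its "arguments". send_rows: Moves the arm, as the interface text tells. Its arguments: {"type":"object","properties":{"rows":{"type":"array"}},"required":["rows"]}

```bash
mkdir -p pics; cat > h.py <<'E'
import numpy as np, cv2
from cell import ctrl
def world(cam,uv,d,z=None):
    c=ctrl.get_calibration(cam);K=np.array(c["intrinsics"]);T=np.array(c["T"])
    r=np.linalg.inv(K)@[uv[0],uv[1],1]
    if z is None:
        u,v=int(round(uv[0])),int(round(uv[1]));p=d[max(v-2,0):v+3,max(u-2,0):u+3];p=p[p>0]
        if len(p)==0:return None
        return (T[:3,:3]@(r*np.median(p))+T[:3,3])
    R=T[:3,:3]@r;return T[:3,3]+R*(z-T[2,3])/R[2]
E
python3 - <<'E'
from h import *
np.set_printoptions(precision=1,suppress=True)
print(ctrl.read_state(),ctrl.tcp_to_tips)
zs=dict(balance=0,lug_left=202,lug_right=202,terminal=0,key_green_top=None,sample=None,muffin_dish=0,beaker=0,petri=0)
ims=[]
for cam in("top","side"):
    im,d=ctrl.get_image(cam);ims.append(im);cv2.imwrite(f"pics/{cam}0.png",im);np.save(cam,d)
    for n,z in zs.items():
        for r in ctrl.place_of(cam,n)[:3]:
            print(cam,n,round(r["confidence"],2),np.round(r["uv"]),world(cam,r["uv"],d),world(cam,r["uv"],d,z) if z is not None else"")
E
```

```text
{'clock': 0.0, 'qpos': array([-1.3,  0.6,  0. ,  1.5, -0. ,  1. , -0. ]), 'qd': array([ 0.,  0., -0., -0.,  0., -0., -0.]), 'tau': array([  0. , -56.3,   1.2, -19.3,   0. ,   0. ,  -0. ]), 'eef_pos': array([235.8, 605. , 213.5]), 'tool_rot': array([-3.1, -0. ,  2.8]), 'force': array([ 0.6, -0. ,  1. ]), 'torque': array([-0. , -0. , -0.1]), 'width': 85.3695455968219} 11.0
top lug_left 0.54 [199. 190.] [560.4 150.4 223.5] [564.1 153.2 202. ]
top lug_right 0.87 [304. 190.] [ 565.6 -124.   222.7] [ 569.3 -126.4  202. ]
top terminal 0.77 [364. 230.] [ 478.1 -328.3   28.5] [ 480.5 -335.6    0. ]
top terminal 0.6 [368. 301.] [ 269.4 -333.5   28.2] [ 267.2 -340.8    0. ]
top key_green_top 0.6 [354. 310.] [ 246.7 -288.6   49.8] 
top key_green_top 0.58 [358. 236.] [ 460.3 -304.4   47.4] 
top key_green_top 0.15 [148. 174.] [649.3 340.1   4.5] 
top sample 0.17 [201. 190.] [560.4 143.1 223.8] 
top muffin_dish 0.58 [149. 219.] [502.4 320.   41.3] [506.6 330.    0. ]
top beaker 0.76 [334. 129.] [ 792.3 -240.3   38.4] [ 804.7 -247.6    0. ]
top beaker 0.73 [357. 164.] [ 672.3 -297.6   79.7] [ 691.4 
[... 423 characters left out ...]
43.7  39.5] [506.9 342.3   0. ]
side terminal 0.59 [201. 115.] [ 481.2 -338.5   27.5] [ 475.  -351.7    0. ]
side key_green_top 0.57 [265.  84.] [ 239.3 -288.8   46.4] 
side key_green_top 0.41 [215. 119.] [ 457.1 -288.5   44.6] 
side sample 0.66 [205. 115.] [ 468.9 -328.    28.1] 
side sample 0.42 [213. 156.] [ 534.1 -197.9    3.9] 
side muffin_dish 0.95 [324. 276.] [510.7 339.1  39.9] [502.4 337.5   0. ]
side beaker 0.92 [135. 190.] [ 808.3 -230.1   69.9] [ 807.5 -259.7    0. ]
side beaker 0.79 [154. 155.] [ 696.8 -288.8   79.6] [ 689.9 -325.9    0. ]
side petri 0.73 [201. 118.] [ 485.9 -327.5   29.3] [ 479.4 -341.5    0. ]
side petri 0.69 [286. 305.] [650.  333.7   2.8] [649.7 333.6   0. ]
```

View pics/top0.png

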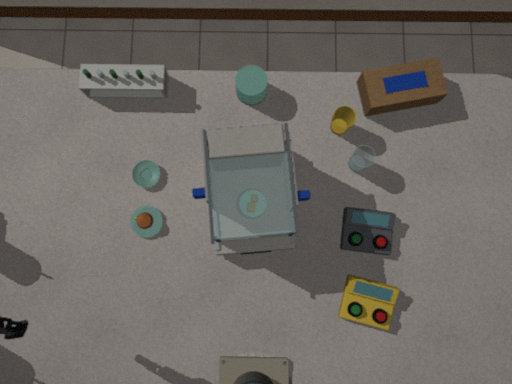

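View pics/side0.png

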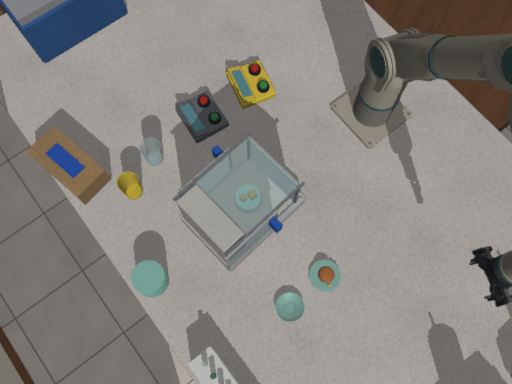

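The top view shows the balance front towards the robot, with blue lugs at (199,193) and (304,195). The real grey terminal is at (367,230), with its green key at (356,239). The yellow terminal and yellow beaker are look-alikes. Next I'll measure the lugs, yaw and key from depth.

```bash
cat >> h.py <<'E'
def cloud(cam,d):
    c=ctrl.get_calibration(cam);K=np.array(c["intrinsics"]);T=np.array(c["T"])
    v,u=np.mgrid[:384,:512];r=np.stack([u,v,np.ones_like(u)],-1)@np.linalg.inv(K).T
    return (r*d[...,None])@T[:3,:3].T+T[:3,3]
E
python3 - <<'E'
from h import *
np.set_printoptions(precision=1,suppress=True)
for cam in("top","side"):
    im=cv2.imread(f"pics/{cam}0.png");P=cloud(cam,np.load(cam+".npy"));hsv=cv2.cvtColor(im,cv2.COLOR_BGR2HSV)
    blue=cv2.inRange(hsv,(112,150,60),(128,255,255))>0
    for s in(1,-1):
        m=blue&(P[...,2]>170)&(P[...,2]<235)&(abs(P[...,0]-570)<80)&(P[...,1]*s>80)&(P[...,1]*s<200)
        q=P[m];t=q[q[:,2]>217] if len(q) else q
        print(cam,"lug",s,len(q),len(t),t.min(0) if len(t) else"",t.max(0) if len(t) else"",t.mean(0) if len(t) else"")
        if len(t):print(cv2.minAreaRect(t[:,:2].astype(np.float32)))
    for nm,a,b in(("green",(50,80,20),(85,255,255)),("red",(0,150,60),(8,255,255))):
        m=(cv2.inRange(hsv,a,b)>0)&(abs(P[...,0]-455)<50)&(abs(P[...,1]+335)<75)&(P[...,2]>15)
        q=P[m];print(cam,nm,len(q),q.mean(0),q.min(0),q.max(0),np.median(q,0))
    m=(P[...,2]>225)&(abs(P[...,0]-570)<230)&(abs(P[...,1]-10)<170)
    print(m.sum(),cv2.minAreaRect(P[m][:,:2].astype(np.float32)))
    m=(P[...,2]>236)&(P[...,0]>640)&(P[...,0]<850)&(abs(P[...,1]-10)<170)
    print(m.sum(),cv2.minAreaRect(P[m][:,:2].astype(np.float32)))
    m=(P[...,2]>20)&(P[...,2]<70)&(abs(P[...,0]-478)<100)&(abs(P[...,1]+330)<120)&(hsv[...,1]<255)
    print("term",m.sum(),cv2.minAreaRect(P[m][:,:2].astype(np.float32)))
E
```

```text
top lug 1 23 21 [546.4 135.9 217.6] [565.1 165.3 227.5] [554.8 152.2 223.3]
((555.7550048828125, 150.51263427734375), (18.714706420898438, 29.28957748413086), 1.2382190227508545)
top lug -1 24 21 [ 543.8 -137.6  218. ] [ 563.1 -108.3  228. ] [ 553.3 -121.   223.9]
((554.0297241210938, -122.88801574707031), (18.976316452026367, 29.42624855041504), 2.86289644241333)
top green 90 [ 452.4 -298.8   47.4] [ 439.2 -318.4   35.4] [ 466.  -283.6   55.3] [ 453.4 -298.3   48.3]
top red 73 [ 444.6 -370.7   48.9] [ 431.4 -387.1   35.8] [ 458.2 -356.9   57.1] [ 445.5 -371.4   49.4]
10653 ((566.591552734375, 19.10223388671875), (381.7618408203125, 288.05914306640625), 17.260358810424805)
2305 ((683.227783203125, 28.221595764160156), (101.24940490722656, 233.79737854003906), 4.837433338165283)
term 2127 ((479.69244384765625, -336.6406555175781), (149.91543579101562, 130.498291015625), 83.69587707519531)
side lug 1 0 0   
side lug -1 1 1 [ 567.2 -125.2  220.9] [ 567.2 -125.2  220.9] [ 567.2 -125.2  220.9]
((567.2408447265625, -125.18536376953125), (0.0, 0.0), 0.0)
side green 62 [ 453.6 -295.7   47.6] [ 435.1 -312.2   34. ] [ 467.1 -283.5   59. ] [ 454.3 -294.7   48.4]
side red 58 [ 446.4 -369.1   48. ] [ 429.5 -382.4   37.7] [ 458.6 -357.3   58.9] [ 447.6 -369.3   48.3]
8129 ((586.3650512695312, 18.16790771484375), (306.6384582519531, 300.878662109375), 5.965860366821289)
1760 ((682.3475341796875, 28.260093688964844), (104.33771514892578, 233.70138549804688), 5.1617350578308105)
term 1515 ((479.5218200683594, -337.5970458984375), (154.801513671875, 129.81443786621094), 84.1097640991211)
```

Call:
{"name": "send_rows", "arguments": {"rows": [{"x": 4, "y": -5, "z": 8, "roll": 6, "claw": 1}, {"x": 8, "y": -9, "z": 8.6, "roll": 12, "claw": 1}, {"x": 12, "y": -12, "z": 8.6, "roll": 18, "claw": 1}, {"x": 15, "y": -15, "z": 8.6, "roll": 23, "claw": 1}, {"x": 18, "y": -18, "z": 8.6, "roll": 23, "claw": 1}]}}

```text
clock: 1.42
eef_pos: [366.9, 473.9, 293.8]
tool_rot: [3.139, 0.002, -3.107]
force: [1.0, -0.3, 0.4]
width: 25.4
```

Call:
{"name": "send_rows", "arguments": {"rows": [{"x": 2.6, "y": -3, "claw": 1}, {"x": 5.2, "y": -6, "claw": 1}, {"x": 7.8, "y": -9, "claw": 1}, {"x": 10.4, "y": -12, "claw": 1}, {"x": 13, "y": -15, "claw": 1}]}}

```text
$.rows[0]: bad value
```

Call:
{"name": "send_rows", "arguments": {"rows": [{"x": 2.4, "y": -3, "claw": 1}, {"x": 4.5, "y": -6, "claw": 1}, {"x": 6.5, "y": -9, "claw": 1}, {"x": 6.5, "y": -11.5, "claw": 1}, {"x": 6.5, "y": -11.5, "claw": 1}]}}

```text
$.rows[0]: bad value
```

```bash
python3 - <<'E'
from h import *
s=ctrl.read_state();print({k:np.round(s[k],3) for k in("clock","eef_pos","tool_rot","force","width","qpos")})
im,d=ctrl.get_image("wrist");cv2.imwrite("pics/w1.png",im);np.save("w",d)
for n in("lug_left","lug_right"):
  for r in ctrl.place_of("wrist",n):print(n,r,world("wrist",r["uv"],d,202))
P=cloud("wrist",d);hsv=cv2.cvtColor(im,cv2.COLOR_BGR2HSV)
m=(cv2.inRange(hsv,(112,150,60),(128,255,255))>0)&(P[...,2]>170)&(P[...,2]<235);q=P[m]
if len(q):
  q=q[q[:,2]>219];print(len(q),q.min(0),q.max(0),cv2.minAreaRect(q[:,:2].astype(np.float32)))
E
```

```text
{'clock': np.float64(1.417), 'eef_pos': array([366.94 , 473.912, 293.799]), 'tool_rot': array([ 3.139e+00,  2.000e-03, -3.107e+00]), 'force': array([ 1.019, -0.321,  0.351]), 'width': np.float64(25.38), 'qpos': array([-0.922,  0.477, -0.057,  1.561,  0.029,  1.102,  0.619])}
```

View pics/w1.png

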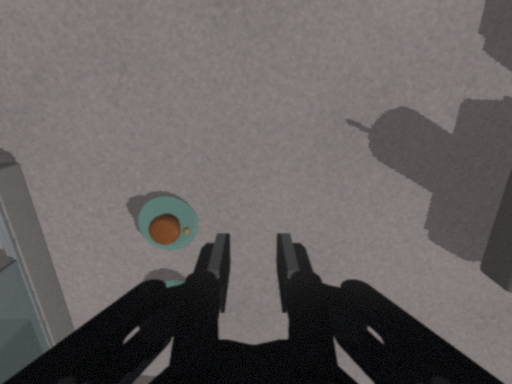

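Call:
{"name": "send_rows", "arguments": {"rows": [{"x": 2.6, "y": -3, "z": 0, "roll": 0, "claw": 1}, {"x": 5.2, "y": -6, "z": 0, "roll": 0, "claw": 1}, {"x": 7.8, "y": -9, "z": 0, "roll": 0, "claw": 1}, {"x": 10.4, "y": -12, "z": 0, "roll": 0, "claw": 1}, {"x": 13, "y": -15, "z": 0, "roll": 0, "claw": 1}]}}

```text
clock: 1.98
eef_pos: [495.6, 324.6, 292.1]
tool_rot: [3.141, -0.001, -3.11]
force: [0.7, -0.3, -0.0]
width: 0.1
```

Call:
{"name": "send_rows", "arguments": {"rows": [{"x": 2.4, "y": -3, "z": 0, "roll": 0, "claw": 1}, {"x": 4.5, "y": -6, "z": 0, "roll": 0, "claw": 1}, {"x": 6.5, "y": -9, "z": 0, "roll": 0, "claw": 1}, {"x": 6.5, "y": -11.5, "z": 0, "roll": 0, "claw": 1}, {"x": 6.5, "y": -11.5, "z": 0, "roll": 0, "claw": 1}]}}

```text
clock: 2.4
eef_pos: [562.0, 203.0, 291.7]
tool_rot: [-3.137, -0.0, -3.12]
force: [0.1, -0.2, 0.3]
width: -0.3
```

```bash
cat > w.py <<'E'
from h import *
import sys
s=ctrl.read_state();print({k:np.round(s[k],3) for k in("clock","eef_pos","tool_rot","force","width","qpos")})
im,d=ctrl.get_image("wrist");cv2.imwrite(f"pics/{sys.argv[1]}.png",im);np.save("w",d)
for n in("lug_left","lug_right"):
  for r in ctrl.place_of("wrist",n):print(n,r,world("wrist",r["uv"],d,202))
P=cloud("wrist",d);hsv=cv2.cvtColor(im,cv2.COLOR_BGR2HSV)
m=(cv2.inRange(hsv,(112,150,60),(128,255,255))>0)&(P[...,2]>170)&(P[...,2]<235);q=P[m]
if len(q):
  q=q[q[:,2]>219];print(len(q),q.min(0),q.max(0),cv2.minAreaRect(q[:,:2].astype(np.float32)))
E
python3 w.py w2
```

```text
{'clock': np.float64(2.4), 'eef_pos': array([561.982, 202.962, 291.743]), 'tool_rot': array([-3.137, -0.   , -3.12 ]), 'force': array([ 0.097, -0.161,  0.345]), 'width': np.float64(-0.279), 'qpos': array([-0.394,  0.478, -0.003,  1.565,  0.006,  1.1  ,  1.193])}
lug_left {'uv': [198.8, 190.1], 'confidence': 0.68} [563.70504671 161.42710274 202.        ]
740 [543.26258659 142.71180227 219.0198309 ] [566.88046248 177.76913204 225.59858936] ((554.9812622070312, 160.31556701660156), (21.462120056152344, 34.20828628540039), 6.5008769035339355)
```

View pics/w2.png

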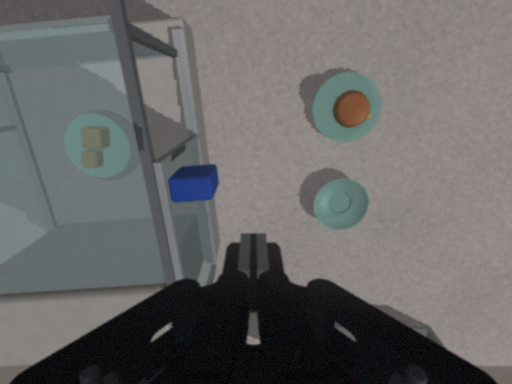

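Call:
{"name": "send_rows", "arguments": {"rows": [{"x": 2.5, "y": -1.5, "z": 0, "roll": 4, "claw": 1}, {"x": 5, "y": -3, "z": 0, "roll": 4, "claw": 1}, {"x": 5, "y": -3, "z": 0, "roll": 4, "claw": 1}, {"x": 5, "y": -3, "z": 0, "roll": 4, "claw": 1}]}}

```text
clock: 2.88
eef_pos: [610.9, 180.8, 291.6]
tool_rot: [3.141, -0.001, -3.042]
force: [-1.1, 1.0, 0.3]
width: -0.0
```

```bash
python3 w.py w3
```

```text
{'clock': np.float64(2.883), 'eef_pos': array([610.872, 180.786, 291.582]), 'tool_rot': array([ 3.141e+00, -1.000e-03, -3.042e+00]), 'force': array([-1.096,  1.007,  0.29 ]), 'width': np.float64(-0.012), 'qpos': array([-0.32 ,  0.542, -0.019,  1.452,  0.01 ,  1.148,  1.33 ])}
lug_left {'uv': [225.9, 135.5], 'confidence': 0.59} [565.08730036 155.04621353 202.        ]
1038 [544.59606103 135.13422071 220.56445137] [567.14928259 169.77408374 226.8071305 ] ((555.583740234375, 152.35867309570312), (21.318572998046875, 33.77769088745117), 5.088943004608154)
```

Call:
{"name": "send_rows", "arguments": {"rows": [{"x": -0.5, "y": -1.7, "z": -2, "roll": 0, "claw": 1}, {"x": -0.5, "y": -1.7, "z": -5, "roll": 0, "claw": 1}, {"x": -0.5, "y": -1.7, "z": -7.8, "roll": 0, "claw": 1}, {"x": -0.5, "y": -1.7, "z": -7.8, "roll": 0, "claw": 1}, {"x": -0.5, "y": -1.7, "z": -7.8, "roll": 0, "claw": 1}]}}

```text
clock: 3.45
eef_pos: [604.0, 163.9, 213.6]
tool_rot: [3.141, -0.003, -3.04]
force: [0.9, -0.3, -0.2]
width: 0.3
```

```bash
python3 w.py w4
```

```text
{'clock': np.float64(3.45), 'eef_pos': array([604.04 , 163.868, 213.589]), 'tool_rot': array([ 3.141e+00, -3.000e-03, -3.040e+00]), 'force': array([ 0.86 , -0.269, -0.185]), 'width': np.float64(0.301), 'qpos': array([-0.297,  0.595, -0.021,  1.586,  0.013,  0.964,  1.351])}
lug_left {'uv': [244.2, 169.0], 'confidence': 0.78} [570.18535824 155.19562199 202.        ]
2049 [548.97380106 133.23160772 221.08214369] [571.33422589 168.03451586 228.08820458] ((559.3564453125, 150.69728088378906), (21.28317642211914, 34.06606674194336), 6.1341071128845215)
```

View pics/w4.png

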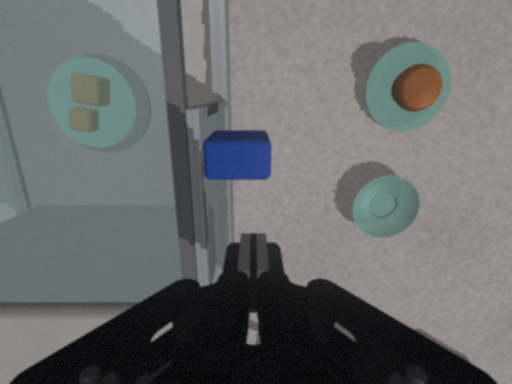

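Call:
{"name": "send_rows", "arguments": {"rows": [{"x": -0.6, "y": -0.05, "z": 0, "roll": 0, "claw": 1}, {"x": -1.2, "y": -0.1, "z": 0, "roll": 0, "claw": 1}, {"x": -1.8, "y": -0.15, "z": 0, "roll": 0, "claw": 1}, {"x": -2.4, "y": -0.2, "z": 0, "roll": 0, "claw": 1}, {"x": -3, "y": -0.25, "z": 0, "roll": 0, "claw": 1}]}}

```text
clock: 4.02
eef_pos: [574.8, 160.0, 214.6]
tool_rot: [3.141, 0.0, -3.042]
force: [-0.1, 0.2, 0.6]
width: -0.2
```

Call:
{"name": "send_rows", "arguments": {"rows": [{"x": -0.4, "y": -0.03, "z": 0, "roll": 0, "claw": 1}, {"x": -0.8, "y": -0.07, "z": 0, "roll": 0, "claw": 1}, {"x": -1.2, "y": -0.1, "z": 0, "roll": 0, "claw": 1}, {"x": -1.6, "y": -0.14, "z": 0, "roll": 0, "claw": 1}]}}

```text
clock: 4.35
eef_pos: [559.3, 158.6, 214.2]
tool_rot: [3.142, 0.0, -3.042]
force: [-0.0, 0.2, 0.5]
width: -0.2
```

```bash
python3 w.py w5
```

```text
{'clock': np.float64(4.35), 'eef_pos': array([559.285, 158.633, 214.189]), 'tool_rot': array([ 3.142,  0.   , -3.042]), 'force': array([-0.02 ,  0.197,  0.542]), 'width': np.float64(-0.236), 'qpos': array([-0.311,  0.528, -0.022,  1.715,  0.014,  0.899,  1.332])}
lug_left {'uv': [242.0, 236.4], 'confidence': 0.59} [567.62434937 152.50359793 202.        ]
990 [545.48586278 133.02859696 219.02361883] [568.45990817 168.07959427 234.82149024] ((556.4022216796875, 150.638916015625), (20.87079620361328, 34.396244049072266), 6.682864665985107)
```

View pics/w5.png

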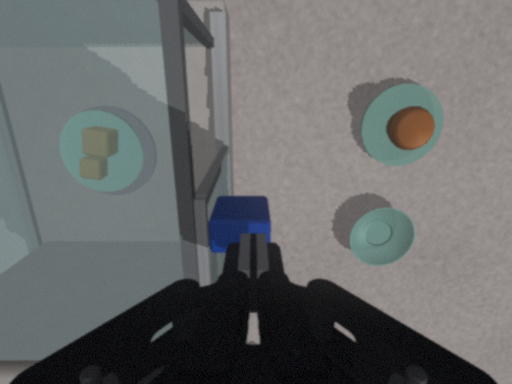

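```bash
python3 - <<'E'
from h import *
np.set_printoptions(precision=1,suppress=True)
im=cv2.imread("pics/w5.png");d=np.load("w.npy");P=cloud("wrist",d)
for r in range(200,300,6):print(r,P[r,240],P[r,245],P[r,262],im[r,245])
print(ctrl.get_calibration("wrist"))
print(ctrl.tcp_to_tips, [a for a in dir(ctrl) if a[0]!='_'])
E
```

```text
200 [546.6 149.  192.3] [546.4 152.3 191.8] [545.6 163.6 191.1] [75 42 36]
206 [546.2 149.4 204. ] [545.9 152.5 204. ] [545.3 163.2 202.7] [77 45 36]
212 [546.8 149.8 212.1] [546.3 152.8 212.6] [545.6 163.  211.8] [74 41 31]
218 [547.  150.2 220.2] [546.6 153.  220.7] [545.3 162.7 221.3] [79 44 31]
224 [549.3 150.5 223.4] [548.9 153.3 223.6] [548.1 162.9 223.2] [91 45 29]
230 [553.4 150.8 222.7] [552.3 153.7 224.2] [551.6 163.3 223.8] [91 47 33]
236 [549.5 151.1 237.5] [548.5 153.7 238.9] [548.4 162.5 237.4] [68 65 64]
242 [549.5 151.4 243.7] [548.9 153.9 244.4] [547.9 162.3 244.6] [68 65 64]
248 [549.1 151.6 250.3] [548.9 154.  250.3] [548.1 162.1 250.2] [71 63 63]
254 [549.3 151.9 255.5] [548.8 154.2 255.9] [548.1 161.9 255.7] [67 63 64]
260 [549.  152.1 260.9] [549.1 154.3 260.5] [548.4 161.8 260.3] [66 63 62]
266 [549.5 152.3 264.9] [548.2 154.4 266.5] [548.1 161.7 265.5] [66 60 64]
272 [547.9 152.4 271.5] [549.3 154.6 269.3] [547.1 161.4 271.4] [71 67 66]
278 [547.1 152.6 276.6] [547.8 154.6 275.5] [546.4 161.1 276.5] [23 22 22]
284 [548.1 152.8 279.1] [547.7 154.7 279.3] [547.5 161.2 278.8] [16 12 14]
290 [547.1 152.9 283.9] [547.8 154.8 282.7] [546.7 161.  283.4] [14 10 11]
296 [547.6 153.1 286.6] [548.8 154.9 284.9] [546.9 160.9 286.5] [16 15 18]
{'intrinsics': array([[291.4,   0. , 252.9],
       [  0. , 291.4, 189.6],
       [  0. ,   0. ,   1. ]]), 'T': array([[ -0.1,   0.9,   0.3, 478.4],
       [  1. ,   0.1,   0. , 150.8],
       [ -0. ,   0.3,  -0.9, 373.4],
       [  0. ,   0. ,   0. ,   1. ]])}
11.0 ['MotionError', 'finish_job', 'get_calibration', 'get_image', 'place_of', 'read_state', 'recognise', 'regions_of', 'tcp_to_tips']
```

```bash
python3 - <<'E'
from h import *
np.set_printoptions(precision=1,suppress=True)
T=np.array(ctrl.get_calibration("wrist")["T"]);K=np.array(ctrl.get_calibration("wrist")["intrinsics"])
for p in((549,158,203),(549,158,214),(549,158,235),(549,158,250)):
    c=np.linalg.inv(T)@[*p,1];print(p,(K@c[:3]/c[2])[:2])
im,d=ctrl.get_image("side");cv2.imwrite("pics/s1.png",im)
P=cloud("side",d)
c=np.linalg.inv(ctrl.get_calibration("side")["T"])@[559,158,214,1];K=np.array(ctrl.get_calibration("side")["intrinsics"]);uv=(K@c[:3]/c[2])[:2];print(uv)
m=(abs(P[...,0]-559)<16)&(abs(P[...,1]-158)<22)&(P[...,2]>190)
o=np.argsort(P[m][:,2])[:200:6];print(np.c_[P[m][o],im[m][o]])
u,v=int(uv[0]),int(uv[1]);cv2.imwrite("pics/s1c.png",cv2.resize(im[v-60:v+60,u-80:u+80],None,fx=5,fy=5))
E
```

```text
(549, 158, 203) [253.2 210.8]
(549, 158, 214) [253.2 217.9]
(549, 158, 235) [253.2 234.2]
(549, 158, 250) [253.3 248.6]
[276.2 225.5]
[[567.3 160.2 190.1 108.   70.   60. ]
 [559.4 168.1 195.6 128.   65.   34. ]
 [563.  167.5 202.5 130.   65.   36. ]
 [568.5 142.8 206.9 101.   50.   25. ]
 [557.3 168.5 214.   85.   47.   31. ]
 [564.3 168.1 218.6 134.   68.   38. ]
 [565.8 165.1 224.1 120.   93.   79. ]
 [570.8 157.  243.7  97.   87.   79. ]
 [569.  162.7 256.4  64.   64.   61. ]
 [561.5 177.  281.5  38.   33.   34. ]
 [573.4 177.1 309.5  40.   41.   37. ]
 [570.7 177.  614.5 132.  145.  150. ]
 [574.7 149.9 615.5 131.  144.  150. ]
 [572.5 179.  616.1 130.  143.  148. ]
 [574.5 175.1 617.  128.  143.  148. ]
 [559.5 178.8 617.2 129.  143.  148. ]
 [565.9 174.  617.5 130.  145.  150. ]
 [572.5 166.2 617.7 131.  145.  150. ]
 [559.1 168.7 618.  127.  141.  145. ]
 [551.7 169.1 618.1 121.  135.  140. ]
 [548.1 177.4 618.3  88.   98.  101. ]
 [574.3 165.2 618.4 131.  144.  149. ]
 [574.7 143.3 618.6 127.  142.  147. ]
 [553.  173.8 618.7 125.  139.  143. ]
 [570.5 141.2 618.8 126.  140.  145. ]
 [567.3 162.8 619.1 129.  144.  148. ]
 [567.8 176.  619.2 129.  145.  149. ]
 [560.6 173.6 619.3 129.  143.  148. ]
 [562.5 169.5 619.5 127.  142.  146. ]
 [574.8 146.5 619.6 130.  144.  149. ]
 [554.7 156.8 619.9 123.  137.  141. ]
 [572.3 159.4 620.  131.  145.  150. ]
 [567.4 146.9 620.  127.  141.  144. ]
 [565.2 137.8 620.2 109.  121.  126. ]]
```

View pics/s1c.png

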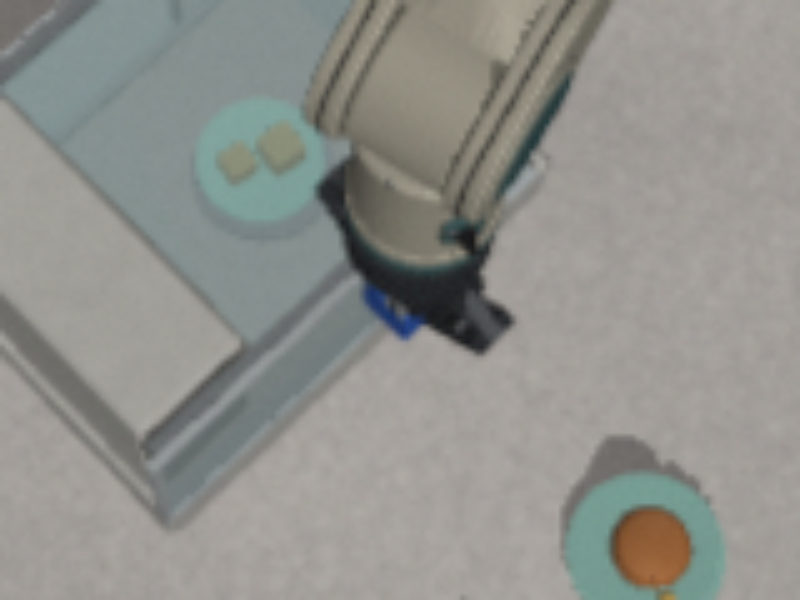

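The wrist and side views agree that the fingertips end at z≈235, above the lug (top 224). That is about 30 mm higher than the TCP data imply. The lug hasn't moved, so I'll back off, go lower and push again.

Call:
{"name": "send_rows", "arguments": {"rows": [{"x": 2.2, "y": 0.2, "z": 0, "roll": 0, "claw": 1}, {"x": 4.4, "y": 0.4, "z": 0, "roll": 0, "claw": 1}, {"x": 4.4, "y": 0.4, "z": 0, "roll": 0, "claw": 1}, {"x": 4.4, "y": 0.4, "z": -1.4, "roll": 0, "claw": 1}, {"x": 4.4, "y": 0.4, "z": -2.8, "roll": 0, "claw": 1}]}}

```text
clock: 4.97
eef_pos: [604.6, 162.7, 186.3]
tool_rot: [3.141, 0.002, -3.043]
force: [-1.2, 0.1, -0.3]
width: 0.1
```

Call:
{"name": "send_rows", "arguments": {"rows": [{"x": -0.5, "y": -0.05, "z": 0, "roll": 0, "claw": 1}, {"x": -1, "y": -0.1, "z": 0, "roll": 0, "claw": 1}, {"x": -1.5, "y": -0.15, "z": 0, "roll": 0, "claw": 1}, {"x": -2, "y": -0.2, "z": 0, "roll": 0, "claw": 1}]}}

```text
clock: 5.3
eef_pos: [583.4, 160.8, 187.1]
tool_rot: [3.141, 0.001, -3.042]
force: [0.6, 1.2, 0.7]
width: 0.1
```

Call:
{"name": "send_rows", "arguments": {"rows": [{"x": -0.4, "y": -0.03, "z": 0, "roll": 0, "claw": 1}, {"x": -0.8, "y": -0.07, "z": 0, "roll": 0, "claw": 1}, {"x": -1.2, "y": -0.1, "z": 0, "roll": 0, "claw": 1}, {"x": -1.6, "y": -0.14, "z": 0, "roll": 0, "claw": 1}]}}

```text
clock: 5.63
eef_pos: [568.5, 159.4, 187.1]
tool_rot: [3.141, 0.003, -3.042]
force: [2.2, -0.0, 1.7]
width: 0.1
```

Call:
{"name": "send_rows", "arguments": {"rows": [{"x": -0.4, "y": -0.03, "z": 0, "roll": 0, "claw": 1}, {"x": -0.8, "y": -0.07, "z": 0, "roll": 0, "claw": 1}, {"x": -1.2, "y": -0.1, "z": 0, "roll": 0, "claw": 1}, {"x": -1.6, "y": -0.14, "z": 0, "roll": 0, "claw": 1}]}}

```text
clock: 5.97
eef_pos: [551.5, 157.8, 186.3]
tool_rot: [3.142, 0.0, -3.042]
force: [2.3, 0.2, 2.0]
width: 0.4
```

```bash
python3 w.py w6
```

```text
{'clock': np.float64(5.967), 'eef_pos': array([551.451, 157.778, 186.349]), 'tool_rot': array([ 3.142,  0.   , -3.042]), 'force': array([2.306, 0.184, 1.959]), 'width': np.float64(0.358), 'qpos': array([-0.314,  0.55 , -0.022,  1.767,  0.016,  0.824,  1.328])}
lug_left {'uv': [245.8, 228.0], 'confidence': 0.62} [538.97761099 152.94691755 202.        ]
1998 [517.0731241  130.4883474  219.01932794] [540.0272575  165.7090346  225.08382181] ((528.6715087890625, 148.11212158203125), (22.371549606323242, 34.206390380859375), 6.782773017883301)
```

Call:
{"name": "send_rows", "arguments": {"rows": [{"x": -0.4, "y": -0.03, "z": 0, "roll": 0, "claw": 1}, {"x": -0.8, "y": -0.07, "z": 0, "roll": 0, "claw": 1}, {"x": -1.2, "y": -0.1, "z": 0, "roll": 0, "claw": 1}, {"x": -1.6, "y": -0.14, "z": 0, "roll": 0, "claw": 1}]}}

```text
clock: 6.45
eef_pos: [535.1, 156.3, 185.9]
tool_rot: [-3.141, -0.0, -3.042]
force: [2.5, -0.5, -1.9]
width: 0.3
```

Call:
{"name": "send_rows", "arguments": {"rows": [{"x": -0.4, "y": -0.03, "z": 0, "roll": 0, "claw": 1}, {"x": -0.8, "y": -0.07, "z": 0, "roll": 0, "claw": 1}]}}

```text
clock: 6.62
eef_pos: [527.1, 155.6, 186.1]
tool_rot: [-3.141, -0.0, -3.042]
force: [2.2, -0.3, -2.5]
width: -0.0
```

Call:
{"name": "send_rows", "arguments": {"rows": [{"x": -0.4, "y": -0.03, "z": 0, "roll": 0, "claw": 1}, {"x": -0.8, "y": -0.07, "z": 0, "roll": 0, "claw": 1}]}}

```text
clock: 6.78
eef_pos: [519.2, 154.9, 186.2]
tool_rot: [-3.141, 0.0, -3.042]
force: [1.8, -1.4, -1.6]
width: 0.2
```

Call:
{"name": "send_rows", "arguments": {"rows": [{"x": -0.4, "y": -0.03, "z": 0, "roll": 0, "claw": 1}, {"x": -0.8, "y": -0.07, "z": 0, "roll": 0, "claw": 1}]}}

```text
clock: 6.95
eef_pos: [511.2, 154.1, 186.3]
tool_rot: [-3.141, 0.0, -3.042]
force: [2.1, -0.5, -1.1]
width: -0.4
```

Call:
{"name": "send_rows", "arguments": {"rows": [{"x": -0.4, "y": -0.03, "z": 0, "roll": 0, "claw": 1}, {"x": -0.8, "y": -0.07, "z": 0, "roll": 0, "claw": 1}]}}

```text
clock: 7.12
eef_pos: [503.3, 153.4, 186.3]
tool_rot: [-3.141, 0.0, -3.042]
force: [2.2, -1.5, -2.2]
width: 0.0
```

Call:
{"name": "send_rows", "arguments": {"rows": [{"x": -0.4, "y": -0.03, "z": 0, "roll": 0, "claw": 1}, {"x": -0.8, "y": -0.07, "z": 0, "roll": 0, "claw": 1}]}}

```text
clock: 7.28
eef_pos: [495.4, 152.8, 186.3]
tool_rot: [-3.142, 0.0, -3.042]
force: [2.7, -1.2, -0.1]
width: 0.1
```

Call:
{"name": "send_rows", "arguments": {"rows": [{"x": -0.4, "y": -0.03, "z": 0, "roll": 0, "claw": 1}, {"x": -0.8, "y": -0.07, "z": 0, "roll": 0, "claw": 1}]}}

```text
clock: 7.45
eef_pos: [487.3, 152.3, 186.4]
tool_rot: [3.142, 0.0, -3.042]
force: [2.6, -1.5, 0.7]
width: -0.0
```

Call:
{"name": "send_rows", "arguments": {"rows": [{"x": -0.4, "y": -0.03, "z": 0, "roll": 0, "claw": 1}, {"x": -0.8, "y": -0.07, "z": 0, "roll": 0, "claw": 1}]}}

```text
clock: 7.62
eef_pos: [485.4, 152.3, 187.0]
tool_rot: [3.14, 0.013, -3.042]
force: [20.4, 0.6, -13.4]
width: 0.2
```

Call:
{"name": "send_rows", "arguments": {"rows": [{"x": -0.3, "y": -0.03, "z": 0, "roll": 0, "claw": 1}, {"x": -0.6, "y": -0.05, "z": 0, "roll": 0, "claw": 1}]}}

```text
clock: 7.78
eef_pos: [485.6, 152.7, 187.9]
tool_rot: [3.138, 0.025, -3.043]
force: [31.6, 0.6, -19.1]
width: -0.1
```

Call:
{"name": "send_rows", "arguments": {"rows": [{"x": 2, "y": 0.2, "z": 0, "roll": 0, "claw": 1}, {"x": 4, "y": 0.5, "z": 0, "roll": 0, "claw": 1}, {"x": 5, "y": 0.6, "z": 3, "roll": 0, "claw": 1}, {"x": 6, "y": 0.7, "z": 7, "roll": 0, "claw": 1}, {"x": 7, "y": 0.8, "z": 10, "roll": 0, "claw": 1}]}}

```text
clock: 8.2
eef_pos: [542.7, 159.9, 287.8]
tool_rot: [3.141, -0.002, -3.041]
force: [1.2, 0.7, 0.0]
width: 0.3
```

Call:
{"name": "send_rows", "arguments": {"rows": [{"x": 1, "y": -3.5, "z": 0, "roll": 0, "claw": 1}, {"x": 2, "y": -7.5, "z": 0, "roll": 0, "claw": 1}, {"x": 3, "y": -11.5, "z": 0, "roll": 0, "claw": 1}, {"x": 4, "y": -15.5, "z": 0, "roll": 0, "claw": 1}, {"x": 5, "y": -19.5, "z": 0, "roll": 0, "claw": 1}]}}

```text
clock: 8.62
eef_pos: [592.4, -36.4, 285.9]
tool_rot: [3.14, -0.002, -3.041]
force: [1.2, -1.0, -0.4]
width: 0.1
```

Call:
{"name": "send_rows", "arguments": {"rows": [{"x": 0, "y": -3.5, "z": 0, "roll": 0, "claw": 1}, {"x": 0, "y": -7, "z": 0, "roll": 0, "claw": 1}, {"x": 0, "y": -8.5, "z": 0, "roll": 0, "claw": 1}, {"x": 0, "y": -8.5, "z": 0, "roll": 0, "claw": 1}, {"x": 0, "y": -8.5, "z": 0, "roll": 0, "claw": 1}]}}

```text
clock: 9.03
eef_pos: [592.5, -120.6, 285.6]
tool_rot: [3.14, -0.002, -3.044]
force: [0.3, 1.2, -0.0]
width: 0.1
```

```bash
python3 w.py w7
```

```text
{'clock': np.float64(9.033), 'eef_pos': array([ 592.517, -120.639,  285.585]), 'tool_rot': array([ 3.140e+00, -2.000e-03, -3.044e+00]), 'force': array([ 0.341,  1.226, -0.013]), 'width': np.float64(0.126), 'qpos': array([ 0.139,  0.495,  0.026,  1.554, -0.015,  1.095,  1.837])}
lug_right {'uv': [254.1, 160.9], 'confidence': 0.9} [ 567.27581013 -119.48577974  202.        ]
lug_right {'uv': [112.2, 31.1], 'confidence': 0.16} [ 479.96124312 -234.75323318  202.        ]
973 [ 543.45055477 -136.09852695  220.36093952] [ 567.06362204 -102.3618965   226.1187839 ] ((555.3528442382812, -119.00709533691406), (21.1220645904541, 32.86110305786133), 6.230426788330078)
```

Call:
{"name": "send_rows", "arguments": {"rows": [{"x": 1.4, "y": -0.1, "z": -1, "roll": 0, "claw": 1}, {"x": 1.4, "y": -0.1, "z": -4, "roll": 0, "claw": 1}, {"x": 1.4, "y": -0.1, "z": -7, "roll": 0, "claw": 1}, {"x": 1.4, "y": -0.1, "z": -9.9, "roll": 0, "claw": 1}, {"x": 1.4, "y": -0.1, "z": -9.9, "roll": 0, "claw": 1}]}}

```text
clock: 9.6
eef_pos: [603.5, -118.8, 181.6]
tool_rot: [3.138, -0.011, -3.039]
force: [-2.2, 1.3, -1.1]
width: 0.0
```

Call:
{"name": "send_rows", "arguments": {"rows": [{"x": -0.5, "y": -0.05, "z": 0, "roll": 0, "claw": 1}, {"x": -1, "y": -0.1, "z": 0, "roll": 0, "claw": 1}, {"x": -1.5, "y": -0.15, "z": 0, "roll": 0, "claw": 1}, {"x": -2, "y": -0.2, "z": 0, "roll": 0, "claw": 1}]}}

```text
clock: 9.93
eef_pos: [588.1, -124.1, 189.2]
tool_rot: [-3.141, 0.003, -3.042]
force: [0.2, -0.2, 0.6]
width: 0.0
```

Call:
{"name": "send_rows", "arguments": {"rows": [{"x": -0.4, "y": -0.03, "z": 0, "roll": 0, "claw": 1}, {"x": -0.8, "y": -0.07, "z": 0, "roll": 0, "claw": 1}, {"x": -1.2, "y": -0.1, "z": 0, "roll": 0, "claw": 1}, {"x": -1.6, "y": -0.14, "z": 0, "roll": 0, "claw": 1}]}}

```text
clock: 10.27
eef_pos: [572.7, -125.5, 188.0]
tool_rot: [-3.141, 0.003, -3.042]
force: [2.3, 0.3, 2.1]
width: -0.4
```

Call:
{"name": "send_rows", "arguments": {"rows": [{"x": -0.4, "y": -0.03, "z": 0, "roll": 0, "claw": 1}, {"x": -0.8, "y": -0.07, "z": 0, "roll": 0, "claw": 1}, {"x": -1.2, "y": -0.1, "z": 0, "roll": 0, "claw": 1}, {"x": -1.6, "y": -0.14, "z": 0, "roll": 0, "claw": 1}]}}

```text
clock: 10.6
eef_pos: [555.6, -126.9, 187.4]
tool_rot: [-3.141, 0.001, -3.042]
force: [2.0, -0.6, 1.8]
width: -0.3
```

```bash
python3 w.py w8
```

```text
{'clock': np.float64(10.6), 'eef_pos': array([ 555.613, -126.94 ,  187.366]), 'tool_rot': array([-3.141e+00,  1.000e-03, -3.042e+00]), 'force': array([ 2.048, -0.621,  1.762]), 'width': np.float64(-0.332), 'qpos': array([ 0.163,  0.544,  0.019,  1.777, -0.014,  0.82 ,  1.859])}
lug_right {'uv': [258.5, 224.9], 'confidence': 0.55} [ 540.92256852 -124.78945086  202.        ]
1678 [ 518.92243807 -140.86257788  219.00796227] [ 543.25600103 -105.31304106  225.07695497] ((531.1405639648438, -123.03607940673828), (22.043548583984375, 34.44758605957031), 5.827808856964111)
```

Call:
{"name": "send_rows", "arguments": {"rows": [{"x": -0.4, "y": -0.03, "z": 0, "roll": 0, "claw": 1}, {"x": -0.8, "y": -0.07, "z": 0, "roll": 0, "claw": 1}, {"x": -1.2, "y": -0.1, "z": 0, "roll": 0, "claw": 1}, {"x": -1.6, "y": -0.14, "z": 0, "roll": 0, "claw": 1}]}}

```text
clock: 11.08
eef_pos: [539.1, -128.1, 186.9]
tool_rot: [3.141, -0.0, -3.042]
force: [2.5, -1.1, -2.0]
width: 0.2
```

Call:
{"name": "send_rows", "arguments": {"rows": [{"x": -0.4, "y": -0.03, "z": 0, "roll": 0, "claw": 1}, {"x": -0.8, "y": -0.07, "z": 0, "roll": 0, "claw": 1}, {"x": -1.2, "y": -0.1, "z": 0, "roll": 0, "claw": 1}, {"x": -1.6, "y": -0.14, "z": 0, "roll": 0, "claw": 1}]}}

```text
clock: 11.42
eef_pos: [523.2, -129.6, 187.2]
tool_rot: [3.142, 0.0, -3.042]
force: [2.0, -0.4, -1.2]
width: -0.1
```

Call:
{"name": "send_rows", "arguments": {"rows": [{"x": -0.4, "y": -0.03, "z": 0, "roll": 0, "claw": 1}, {"x": -0.8, "y": -0.07, "z": 0, "roll": 0, "claw": 1}]}}

```text
clock: 11.58
eef_pos: [515.2, -130.3, 187.2]
tool_rot: [-3.141, 0.0, -3.042]
force: [2.9, -0.4, -0.8]
width: -0.2
```

Call:
{"name": "send_rows", "arguments": {"rows": [{"x": -0.4, "y": -0.03, "z": 0, "roll": 0, "claw": 1}, {"x": -0.8, "y": -0.07, "z": 0, "roll": 0, "claw": 1}]}}

```text
clock: 11.75
eef_pos: [514.5, -130.4, 188.1]
tool_rot: [-3.14, 0.015, -3.041]
force: [22.7, 1.2, -15.0]
width: -0.3
```

Call:
{"name": "send_rows", "arguments": {"rows": [{"x": -0.3, "y": -0.03, "z": 0, "roll": 0, "claw": 1}, {"x": -0.5, "y": -0.05, "z": 0, "roll": 0, "claw": 1}]}}

```text
clock: 11.92
eef_pos: [514.7, -130.3, 188.9]
tool_rot: [-3.138, 0.024, -3.04]
force: [28.6, 2.1, -17.3]
width: 0.2
```

Call:
{"name": "send_rows", "arguments": {"rows": [{"x": 2, "y": 0.2, "z": 0, "roll": 0, "claw": 1}, {"x": 4, "y": 0.2, "z": 0, "roll": 0, "claw": 1}, {"x": 5, "y": 0, "z": 3, "roll": 0, "claw": 1}, {"x": 5, "y": -1, "z": 7, "roll": 0, "claw": 1}, {"x": 5, "y": -2, "z": 10, "roll": 0, "claw": 1}]}}

```text
clock: 12.33
eef_pos: [552.1, -150.8, 288.8]
tool_rot: [3.141, -0.002, -3.04]
force: [1.4, -0.2, -0.2]
width: 0.0
```

Call:
{"name": "send_rows", "arguments": {"rows": [{"x": -1, "y": -3, "z": 0, "roll": 0, "claw": 1}, {"x": -3, "y": -6.5, "z": 0, "roll": 0, "claw": 1}, {"x": -6, "y": -9, "z": 0, "roll": 0, "claw": 1}, {"x": -9, "y": -11.5, "z": 0, "roll": 0, "claw": 1}, {"x": -11.5, "y": -14, "z": 0, "roll": 0, "claw": 1}]}}

```text
clock: 12.75
eef_pos: [433.8, -291.9, 286.9]
tool_rot: [3.14, -0.003, -3.043]
force: [-0.1, -0.6, -0.4]
width: -0.1
```

Call:
{"name": "send_rows", "arguments": {"rows": [{"x": 0, "y": 0, "z": 0, "roll": 0, "claw": 1}, {"x": 0, "y": 0, "z": 0, "roll": 0, "claw": 1}]}}

```text
clock: 12.92
eef_pos: [434.6, -292.9, 287.3]
tool_rot: [3.141, -0.002, -3.048]
force: [0.1, 0.0, 0.4]
width: -0.3
```

```bash
cat > k.py <<'E'
from h import *
import sys
np.set_printoptions(precision=1,suppress=True)
s=ctrl.read_state();print({k:np.round(s[k],3) for k in("clock","eef_pos","tool_rot","force")})
im,d=ctrl.get_image("wrist");cv2.imwrite(f"pics/{sys.argv[1]}.png",im)
for r in ctrl.place_of("wrist","key_green_top"):print(r,world("wrist",r["uv"],d))
P=cloud("wrist",d);hsv=cv2.cvtColor(im,cv2.COLOR_BGR2HSV)
for nm,a,b in(("green",(50,80,20),(85,255,255)),("red",(0,150,60),(8,255,255))):
    m=(cv2.inRange(hsv,a,b)>0)&(P[...,0]>400)&(P[...,0]<510)&(abs(P[...,1]+335)<75)&(P[...,2]>15)
    q=P[m]
    if len(q):zt=np.percentile(q[:,2],60);t=q[q[:,2]>zt-4];print(nm,len(q),zt,len(t),t.min(0),t.max(0),cv2.minEnclosingCircle(t[:,:2].astype(np.float32)))
im,d=ctrl.get_image("top");cv2.imwrite(f"pics/{sys.argv[1]}t.png",im);P=cloud("top",d)
hsv=cv2.cvtColor(im,cv2.COLOR_BGR2HSV);m=(cv2.inRange(hsv,(112,150,60),(128,255,255))>0)&(P[...,2]>190)&(P[...,2]<235)&(P[...,0]>420)&(P[...,0]<600)
for sg in(1,-1):
    q=P[m&(P[...,1]*sg>80)];print("lug",sg,len(q),q.mean(0) if len(q) else "")
E
python3 k.py k1; sed -n 1p /dev/null
```

```text
{'clock': np.float64(12.917), 'eef_pos': array([ 434.6, -292.9,  287.3]), 'tool_rot': array([ 3.1, -0. , -3. ]), 'force': array([0.1, 0. , 0.4])}
{'uv': [244.4, 170.8], 'confidence': 0.89} [ 461.5 -299.6   49.4]
green 350 49.62008382759802 315 [ 418.8 -342.4   45.9] [ 469.1 -262.2  396.5] ((432.65679931640625, -302.313232421875), 40.213016510009766)
red 310 49.42263267499793 291 [ 434.9 -382.4   45.7] [ 462.  -356.9   51.8] ((448.5890808105469, -369.546630859375), 13.71308708190918)
lug 1 17 [464.1 143.4 223.3]
lug -1 21 [ 488.2 -126.4  219.1]
```

View pics/k1.png

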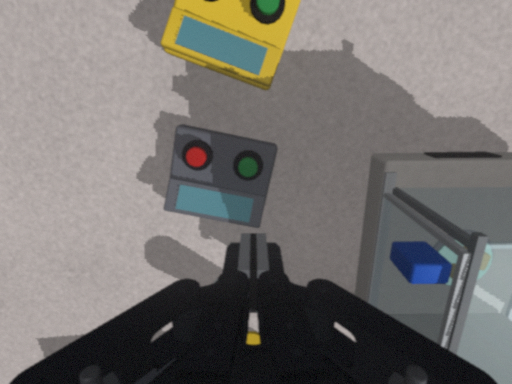

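View pics/k1t.png

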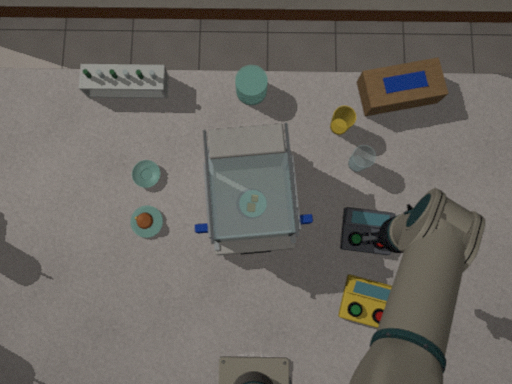

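Both doors show shut in the top view. The lugs at (201,228) and (306,219) are at equal depth along the 5° axis. The green key is at about (455, -297, 49).

Call:
{"name": "send_rows", "arguments": {"rows": [{"x": 2, "y": -0.4, "z": -4, "roll": 0, "claw": 1}, {"x": 2, "y": -0.4, "z": -8, "roll": 0, "claw": 1}, {"x": 2, "y": -0.4, "z": -12, "roll": 0, "claw": 1}, {"x": 2, "y": -0.4, "z": -16, "roll": 0, "claw": 1}, {"x": 2, "y": -0.4, "z": -18, "roll": 0, "claw": 1}]}}

```text
clock: 13.48
eef_pos: [456.2, -292.0, 102.7]
tool_rot: [3.137, -0.005, -3.039]
force: [-0.4, 0.3, -0.6]
width: -0.1
```

Call:
{"name": "send_rows", "arguments": {"rows": [{"x": 0, "y": 0, "z": 0, "roll": 0, "claw": 1}, {"x": 0, "y": 0, "z": 0, "roll": 0, "claw": 1}]}}

```text
clock: 13.65
eef_pos: [457.9, -293.9, 106.4]
tool_rot: [3.14, -0.002, -3.04]
force: [-0.1, -0.4, 0.6]
width: 0.0
```

```bash
python3 k.py k2
```

```text
{'clock': np.float64(13.65), 'eef_pos': array([ 457.9, -293.9,  106.4]), 'tool_rot': array([ 3.1, -0. , -3. ]), 'force': array([-0.1, -0.4,  0.6])}
{'uv': [243.2, 195.8], 'confidence': 0.81} [ 456.  -303.4   51.9]
green 1026 51.80564261255611 899 [ 440.4 -321.5   47.8] [ 469.1 -267.5  211.4] ((462.22613525390625, -294.4878845214844), 27.87594985961914)
red 1066 51.995261852612174 965 [ 432.7 -387.3   48. ] [ 460.  -360.2   54.2] ((446.4158630371094, -373.68121337890625), 13.78187370300293)
lug 1 19 [463.1 143.2 220.6]
lug -1 25 [ 491.7 -129.7  221. ]
```

View pics/k2.png

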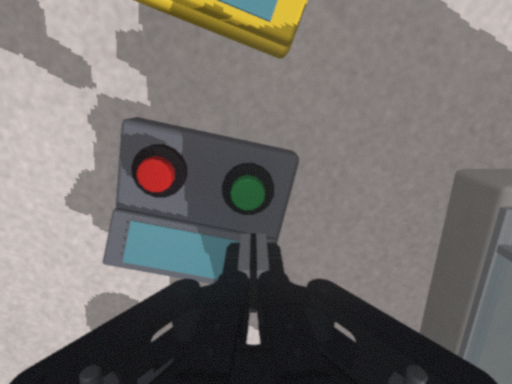

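Call:
{"name": "send_rows", "arguments": {"rows": [{"x": -0.3, "y": -0.5, "z": -1.5, "roll": 0, "claw": 1}, {"x": -0.3, "y": -0.5, "z": -3.4, "roll": 0, "claw": 1}, {"x": -0.3, "y": -0.5, "z": -3.4, "roll": 0, "claw": 1}]}}

```text
clock: 14.05
eef_pos: [454.1, -300.2, 72.8]
tool_rot: [3.141, -0.001, -3.042]
force: [-0.5, -0.3, -0.3]
width: -0.3
```

Call:
{"name": "send_rows", "arguments": {"rows": [{"x": 0, "y": 0, "z": -0.5, "roll": 0, "claw": 1}, {"x": 0, "y": 0, "z": -1, "roll": 0, "claw": 1}, {"x": 0, "y": 0, "z": -1.5, "roll": 0, "claw": 1}]}}

```text
clock: 14.3
eef_pos: [455.6, -300.8, 59.1]
tool_rot: [-3.14, 0.002, -3.042]
force: [0.2, -0.1, -0.0]
width: -0.1
```

Call:
{"name": "send_rows", "arguments": {"rows": [{"x": 0, "y": 0, "z": -0.5, "roll": 0, "claw": 1}, {"x": 0, "y": 0, "z": -1, "roll": 0, "claw": 1}, {"x": 0, "y": 0, "z": -1.5, "roll": 0, "claw": 1}]}}

```text
clock: 14.55
eef_pos: [454.8, -300.4, 42.9]
tool_rot: [-3.141, 0.0, -3.042]
force: [-0.5, 0.6, -0.5]
width: 0.0
```

Call:
{"name": "send_rows", "arguments": {"rows": [{"x": 0, "y": 0, "z": -0.2, "roll": 0, "claw": 1}, {"x": 0, "y": 0, "z": -0.4, "roll": 0, "claw": 1}]}}

```text
clock: 14.72
eef_pos: [454.4, -300.4, 38.8]
tool_rot: [3.141, -0.0, -3.042]
force: [0.8, 0.7, 0.4]
width: -0.1
```

Consistent with the ~30 mm tip offset; contact should come at about TCP z≈28.

Call:
{"name": "send_rows", "arguments": {"rows": [{"x": 0, "y": 0, "z": -0.3, "roll": 0, "claw": 1}, {"x": 0, "y": 0, "z": -0.6, "roll": 0, "claw": 1}]}}

```text
clock: 14.88
eef_pos: [454.7, -300.5, 33.1]
tool_rot: [-3.141, 0.0, -3.042]
force: [-0.2, 0.2, 0.7]
width: 0.1
```

Call:
{"name": "send_rows", "arguments": {"rows": [{"x": 0, "y": 0, "z": -0.2, "roll": 0, "claw": 1}, {"x": 0, "y": 0, "z": -0.4, "roll": 0, "claw": 1}]}}

```text
clock: 15.05
eef_pos: [454.7, -300.5, 29.2]
tool_rot: [-3.141, 0.0, -3.042]
force: [0.2, -0.7, 4.7]
width: -0.1
```

Call:
{"name": "send_rows", "arguments": {"rows": [{"x": 0, "y": 0, "z": -0.2, "roll": 0, "claw": 1}, {"x": 0, "y": 0, "z": -0.3, "roll": 0, "claw": 1}]}}

```text
clock: 15.22
eef_pos: [454.8, -300.6, 26.9]
tool_rot: [-3.141, 0.0, -3.042]
force: [-2.3, 2.3, 19.1]
width: 0.0
```

Call:
{"name": "send_rows", "arguments": {"rows": [{"x": 0, "y": 0, "z": 0, "roll": 0, "claw": 1}, {"x": 0, "y": 0, "z": 0, "roll": 0, "claw": 1}]}}

```text
clock: 15.38
eef_pos: [454.8, -300.6, 27.1]
tool_rot: [-3.141, 0.001, -3.042]
force: [-1.5, 0.4, 10.0]
width: 0.1
```

Call:
{"name": "send_rows", "arguments": {"rows": [{"x": 0, "y": 0, "z": 1.5, "roll": 0, "claw": 1}, {"x": 0, "y": 0, "z": 4, "roll": 0, "claw": 1}, {"x": 0, "y": 0, "z": 8, "roll": 0, "claw": 1}, {"x": 0, "y": 0, "z": 12, "roll": 0, "claw": 1}, {"x": 0, "y": 0, "z": 16, "roll": 0, "claw": 1}]}}

```text
clock: 15.8
eef_pos: [454.0, -300.1, 187.5]
tool_rot: [3.141, -0.001, -3.042]
force: [1.5, -0.5, 0.1]
width: 0.1
```

Call:
{"name": "send_rows", "arguments": {"rows": [{"x": -1, "y": 0, "z": 4, "roll": 0, "claw": 1}, {"x": -2, "y": 0, "z": 8, "roll": 0, "claw": 1}, {"x": -2, "y": 0, "z": 8, "roll": 0, "claw": 1}, {"x": -2, "y": 0, "z": 8, "roll": 0, "claw": 1}]}}

```text
clock: 16.13
eef_pos: [435.4, -301.4, 268.5]
tool_rot: [-3.138, 0.004, -3.043]
force: [-0.1, -0.4, -0.4]
width: 0.2
```

```bash
python3 k.py k3; python3 - <<'E'
from h import *
im,d=ctrl.get_image("top")
for n in("muffin_dish","petri","beaker"):
    for r in ctrl.place_of("top",n)[:2]:print(n,r,world("top",r["uv"],d,0))
E
```

```text
{'clock': np.float64(16.133), 'eef_pos': array([ 435.4, -301.4,  268.5]), 'tool_rot': array([-3.1,  0. , -3. ]), 'force': array([-0.1, -0.4, -0.4])}
{'uv': [252.7, 171.1], 'confidence': 0.87} [ 452.3 -298.    46.5]
green 387 46.27284426391215 350 [ 412.8 -359.1   42.5] [ 463.8 -261.1  376.5] ((422.84613037109375, -310.1194763183594), 49.21662521362305)
red 343 46.059601649518264 320 [ 428.8 -382.5   42.5] [ 455.8 -357.1   48.5] ((442.1535339355469, -369.444580078125), 13.66148567199707)
lug 1 19 [466.  141.6 222.7]
lug -1 17 [ 492.2 -126.6  223. ]
muffin_dish {'uv': [147.8, 221.5], 'confidence': 0.84} [498.4687165  333.59490981   0.        ]
petri {'uv': [145.5, 173.8], 'confidence': 0.81} [649.2075246  348.45067577   0.        ]
petri {'uv': [355.6, 164.0], 'confidence': 0.51} [ 689.74758761 -313.67296066    0.        ]
beaker {'uv': [337.9, 126.2], 'confidence': 0.7} [ 812.83417444 -259.84008401    0.        ]
beaker {'uv': [358.4, 161.2], 'confidence': 0.64} [ 698.9233381  -322.69714063    0.        ]
```

View pics/k3t.png

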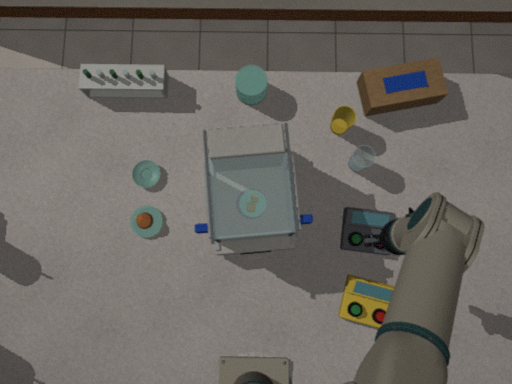

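```bash
python3 -c "
from cell import ctrl
print(ctrl.finish_job())"
```

```text
the job is handed in; nothing more can be done
None
```

I shut both glass doors, then pressed the green key and let it come up. The job is handed in at about 16 s of the 64 s allowed; the interface gives no verdict.

- **Doors:** I pushed each lug slowly with the closed fingertips, with about 2–3 N while sliding. The highest reading at the stops was about 32 N on the left and 29 N on the right, against the 50 N limit. The last top picture shows both lugs still at the shut position.
- **Green key:** I pressed it until it bottomed out, about 6 mm down with 19 N measured, then lifted clear. The wrist force went back to zero. Red and green key tops read the same height afterwards, so the green key is up and I saw no sign that the red key was pressed.
- **Sample and glassware:** the sample, muffin dish, petri dish and beaker are at the same pixels in the top view as before. The arm is well clear of everything.

- **Fingertip height mismatch:** with the gripper shut, the fingertips were about 30 mm higher than the tool data implied. My first push on the left door therefore passed above the lug without touching it. I lowered the tool to match and used that correction for the rest.
- **Measurement scatter:** position readings varied by 2–5 mm between pictures. The lug positions and stop forces show the doors as shut, but I had no direct reading of the door joints.
- **Pictures:** I viewed 11, one over the budget.

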